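# Sweep the glass offcuts into the catch tray

### The arm

A 7-joint arm with a two-finger parallel gripper is mounted at the origin on the work surface. World frame = base frame: x ahead of the robot, y to its left, z up, the work surface at z = 0. Lengths are in m, angles in rad, forces in N, time in s.
With the tool pointing down it reaches from about 0.4 to 0.85 m from the base axis. Payload 10.4 kg.
Tool frame: the origin (TCP) lies at the centre of the arm's flange, where the gripper is bolted on; the fingertips stand 182 mm ahead of it and the grasp point (between the pads) lies 164 mm ahead of it; z points along the fingers, y is the line along which they close (so a half turn about z gives the same grasp; the last joint's range is limited). The gripper opens to 87 mm and grips with 3 to 60 N. Pads are 19 mm wide; open, the fingers measure 117 mm over their backs; the gripper's body (75 mm by 190 mm) begins 51 mm behind the grasp point.
Start: joints at [-1.204, 0.332, -0.065, 1.46, 0.022, 1.35, -0.088], TCP at [0.237, 0.578, 0.405] pointing down, gripper open.
Joint ranges: [-2.6, 2.6], [-0.5, 2.12], [-1.47, 1.34], [0.16, 2.42], [-1.27, 4.41], [0.06, 2.06], [-2.6, 2.6]. Speed limits (rad/s): [2.22, 2.22, 2.79, 2.79, 3.14, 3.14, 3.14].

### API

Orientations are given as a unit quaternion [x, y, z, w].
In Python, from bench import r, eyes, job gives the robot as it stands. The module is installed in compiled form; this text tells all that it offers.
- The arm moves only by the shell command python3 -m inch 'ROWS' [OPENING] [FORCE]. ROWS is JSON, a list of rows, each a list of 6 numbers: the shift along the tool's x, y, z normalised to -1 to 1, where 1 is 4 cm, then the turn, a rotation vector about the tool's x, y, z normalised to -1 to 1, where 1 is 0.12 rad. In form: [[x, y, z, wx, wy, wz], ...]. A call has exactly 5 rows; each row shifts and turns the commanded pose from where the row before left it, along the tool's axes as they then stand; what a row does not reach is not made up. A row lasts 1/12 s, in which the tool goes at most 41.7 mm and 7.16 degrees, less where a joint would pass 70% of its speed; a pose out of reach is approached as far as the arm can. A call with a number of a shift or a turn outside -1 to 1 is refused whole. A call with a gripper value outside its range is refused whole. OPENING is the gripper command: -1 is shut, 1 is fully open, values between are in proportion, set as the call begins (- or left out, the last holds). The fingers move at their own pace and stop on an object; FORCE is the grip in N (left out, the last holds). Time passes only in rows, so rows that do not move let the fingers close, or fill a call up. It gives the time, the measured TCP pose, the force, the opening and the grip force at its end, in the units of the state.
- r.read_state(): the state, without advancing time (a new reading comes with each control period).
- eyes.camera(name): name is "side" or "top" or "wrist"; returns a dict with "pixels" (480x640x3 uint8, red, green, blue), "fx", "fy", "cx", "cy" (pixels), "extrinsics" (4x4, takes a point from camera to world coordinates). Camera axes: x right, y down, z forward; pixel columns grow to the right and rows downward; lengths in m; the calibration is good to about 2 mm. A picture is of the moment at which its call begins. There is no depth.
- job.close_job(): hands the job in; it is judged then, once.
The state is a dict: "time": time; "joint_positions": joint angles; "joint_vel": joint speeds; "joint_torque": joint torques, N m; "ee_pos": TCP position; "eef_rot": TCP orientation; "ft_force": force on the tool from outside, world axes, zero at the start; "torque": the same for the moment, N m; "width": finger opening in m; "grip_force": force on a finger pad.
Only numpy, scipy, OpenCV 4.12 (cv2) and the standard library are available. Lean on these libraries where they do the work, as an engineer would, in place of code of your own. Each camera call takes 0.05 s, during which the arm holds its last target. There are 200 camera calls.

### The job

Clear the stone slab: sweep the four small glass offcuts with the fingertips over its edge into the steel catch tray that stands against one side of it. Push them only, do not pick any of them up, and leave the glass vase, the bowl and the brush pot standing where they are.

Things in the scene. Friction and masses are not known exactly. Their poses are not given: they have to be found in the camera images.
- slab: Fixed dark grey stone slab lying on the bench, 260 (its x) x 300 (its y) x 40 mm high; origin at the centre of its underside, on the bench. The tray stands against either its +y or its -y long side, 2 mm away, and a stack of tiles against the other.
- tray: Fixed open steel catch tray on the bench, 300 (its x, parallel to the slab's x) x 120 (its y) x 34 mm high, walls and floor 4 mm thick, so its rim is 6 mm lower than the slab's top; origin at the centre of its underside.
- tiles: Fixed stack of two black stone tiles on the bench, 200 x 110 x 33 mm high, against the slab's side opposite the tray, in the way of nothing; origin at the centre of its underside.
- block_center (a point): Loose offcut of pale blue-green glass, about 20 to 40 g, resting flat on the slab at the start, turned any way. Rectangular, 30 x 26 x 14 mm high; this point is its centre.
- strip_center (a point): Loose offcut of pale blue-green glass, about 20 to 40 g, resting flat on the slab at the start, turned any way. Rectangular, 40 x 18 x 14 mm high; this point is its centre.
- disc_center (a point): Loose offcut of pale blue-green glass, about 20 to 40 g, resting flat on the slab at the start, turned any way. Round disc, 32 mm across, 14 mm high; this point is its centre.
- bar_center (a point): Loose offcut of pale blue-green glass, about 20 to 40 g, resting flat on the slab at the start, turned any way. Rectangular, 36 x 22 x 14 mm high; this point is its centre.
- vase_center (a point): Small finished vase of the same glass, loose, 38 mm across and 50 mm high, standing upright on the slab among the offcuts; this point is its centre, half-way up. To be left alone.
- bowl: Loose red plastic bowl, 90 mm across and 40 mm high, on the bench beyond the slab; origin at the centre of its underside. To be left alone.
- brushpot: Loose terracotta pot, 68 mm across and 70 mm high, with brushes reaching about 165 mm up, on the bench beyond the slab; origin at the centre of its underside. To be left alone.

How it is judged:
At the end, for the whole second after the job is handed in: All four offcuts lie inside the catch tray (centres within its walls and below 36 mm above the bench); the vase, the bowl and the brush pot are upright and within 15 mm of where they stood (x of block_center in the frame of tray between -0.148 and 0.148 m and y of block_center in the frame of tray between -0.058 and 0.058 m and height (world z) of each of block_center, strip_center, disc_center, bar_center below 0.036 m and x of strip_center in the frame of tray between -0.148 and 0.148 m and y of strip_center in the frame of tray between -0.058 and 0.058 m and x of disc_center in the frame of tray between -0.148 and 0.148 m and y of disc_center in the frame of tray between -0.058 and 0.058 m and x of bar_center in the frame of tray between -0.148 and 0.148 m and y of bar_center in the frame of tray between -0.058 and 0.058 m and distance of each of vase_center, bowl, brushpot from where it was at the start of the episode below 0.015 m and angle between each of vase_center, bowl, brushpot's own z axis and vertical below 0.15 rad); the robot touches nothing.
It fails at once if an offcut is picked up (its centre rises above 75 mm, about 28 mm above where it lay) (height (world z) of any of block_center, strip_center, disc_center, bar_center above 0.075 m).
It fails at once if the vase is tipped, or moved by more than 15 mm (distance of vase_center from where it was at the start of the episode above 0.015 m or angle between vase_center's own z axis and vertical above 0.5 rad).
It fails at once if the bowl or the brush pot is moved by more than 15 mm (distance of any of bowl, brushpot from where it was at the start of the episode above 0.015 m).
It also fails if it takes over 72 s, if anything falls off the work surface, if the arm or the gripper's body presses on something with over 40 N, if the wrist force passes 120 N, or if a joint passes its speed limit or range.

## Working session

There is one attempt and no reset: what is moved stays moved. The work goes in short steps, Python scripts to look and compute and a shell command to move; the robot and the scene stay as the last step left them, time stands still between calls to the robot, and variables do not carry over. Pictures are saved under pics/ and viewed, at most 12 in all, crops included, and the job is handed in when it is done.

```bash
mkdir -p pics; python3 - <<'E'
from bench import r,eyes
import cv2,numpy as np
s=r.read_state();print(s['time'],s['ee_pos'],s['eef_rot'],s['width'])
for n in ['top','side']:
    c=eyes.camera(n);cv2.imwrite(f'pics/{n}0.png',c['pixels'][:,:,::-1])
    np.savez(f'{n}.npz',**c);print(n,c['fx'],c['cx'],c['cy'],np.round(c['extrinsics'],3).tolist())
E
```

```text
0.0 [0.23744324 0.57798427 0.40394026] [ 1.93653968e-01  9.81069631e-01 -7.16215213e-04 -8.54708338e-05] 0.08706444889784432
top 504.0275465314864 322.61149367536973 233.29449888617273 [[-0.004, -0.997, 0.071, 0.558], [-0.999, 0.0, -0.053, 0.041], [0.053, -0.071, -0.996, 0.776], [0.0, 0.0, 0.0, 1.0]]
side 508.4218409085234 317.4250614918793 238.0138610383814 [[0.734, -0.439, 0.518, 0.107], [-0.679, -0.467, 0.566, -0.517], [-0.006, -0.767, -0.641, 0.69], [0.0, 0.0, 0.0, 1.0]]
```

View pics/top0.png

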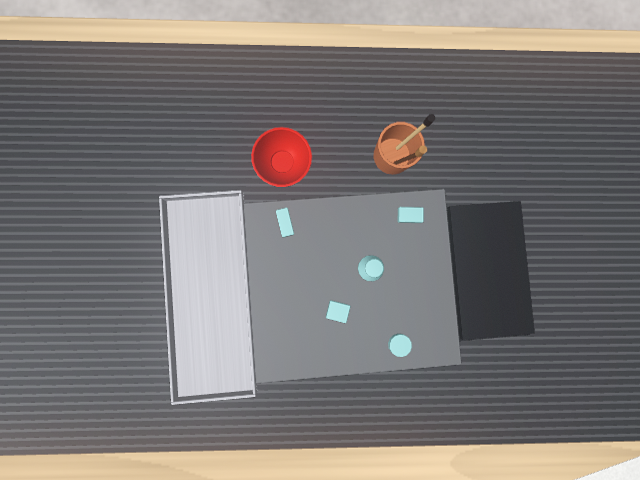

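View pics/side0.png

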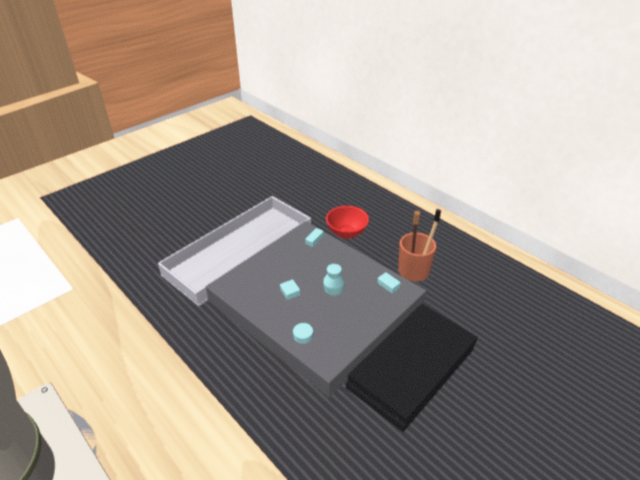

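The top view shows the tray on the left (+y) side of the slab. Strip at (285,222), bar at (411,215), block at (338,312), disc at (400,346) and vase at (372,268); bowl (282,157) and pot (400,148) stand beyond the far edge. The side view agrees.

```bash
cat > h.py <<'E'
import numpy as np,cv2
def ray(c,u,v,z):
    E=np.array(c['extrinsics']);d=E[:3,:3]@[(u-c['cx'])/c['fx'],(v-c['cy'])/c['fy'],1]
    return (E[:3,3]+d*(z-E[2,3])/d[2])[:2]
def glass(c,z=.054):
    p=cv2.cvtColor(np.array(c['pixels']),cv2.COLOR_RGB2HSV)
    m=cv2.inRange(p,(80,50,90),(100,255,255))
    out=[]
    for k in cv2.findContours(m,cv2.RETR_EXTERNAL,cv2.CHAIN_APPROX_NONE)[0]:
        if cv2.contourArea(k)<60: continue
        w=np.array([ray(c,*q[0],z) for q in k],np.float32)
        (x,y),sz,_=cv2.minAreaRect(w)
        b=cv2.boxPoints(cv2.minAreaRect(w));e=b[1]-b[0];f=b[2]-b[1]
        e=e if np.linalg.norm(e)>np.linalg.norm(f) else f
        M=cv2.moments(k);out.append((M['m10']/M['m00'],M['m01']/M['m00'],x,y,max(sz),min(sz),np.degrees(np.arctan2(e[1],e[0]))))
    return out
E
python3 - <<'E'
from h import *
c=dict(np.load('top.npz'))
for o in glass(c): print(np.round(o,3))
for n,u,v,z in [('slab',245,203,.04),('slab',446,190,.04),('slab',461,364,.04),('slab',256,383,.04),('tray',160,196,.034),('tray',241,191,.034),('tray',255,397,.034),('tray',172,404,.034),('bowl',282,157,.04),('pot',401,146,.07),('brush',432,119,.165)]: print(n,np.round(ray(c,u,v,z),3))
E
```

```text
[ 3.99534e+02  3.44786e+02  4.50000e-01 -1.07000e-01  3.30000e-02
  3.10000e-02  8.92680e+01]
[ 3.37618e+02  3.11393e+02  4.98000e-01 -1.80000e-02  3.10000e-02
  2.60000e-02  7.56180e+01]
[ 3.70537e+02  2.67929e+02  5.60000e-01 -6.60000e-02  3.60000e-02
  3.40000e-02  8.97150e+01]
[2.84495e+02 2.21956e+02 6.26000e-01 5.70000e-02 4.00000e-02 1.70000e-02
 1.40700e+01]
[ 4.10484e+02  2.14472e+02  6.37000e-01 -1.25000e-01  3.70000e-02
  2.20000e-02 -8.99360e+01]
slab [0.655 0.115]
slab [ 0.676 -0.183]
slab [ 0.419 -0.2  ]
slab [0.397 0.098]
tray [0.666 0.239]
tray [0.674 0.122]
tray [0.376 0.1  ]
tray [0.368 0.217]
bowl [0.724 0.062]
pot [ 0.734 -0.11 ]
brush [ 0.745 -0.129]
```

```bash
cat > go.py <<'E'
import sys,numpy as np
from bench import r
from scipy.spatial.transform import Rotation as R
s=r.read_state();q=R.from_quat(s['eef_rot']);p=np.array(s['ee_pos'])
print('t',round(s['time'],2),'p',p.round(4),'w',round(s['width'],4),'F',np.round(s['ft_force'],1))
M=q.as_matrix();print('yaw of y',np.degrees(np.arctan2(M[1,1],M[0,1])).round(2),'down',M[:,2].round(3))
for a in sys.argv[1:]:
    t=np.array([float(v) for v in a.split(',')]);print(a,'units',(M.T@(t-p)/.04).round(2));p=t
E
python3 -m inch '[[0,0,0,0,0,-0.76],[0,0,0,0,0,-0.76],[0,0,0,0,0,-0.76],[0,0,0,0,0,-0.76],[0,0,0,0,0,-0.76]]' -1 10
python3 -m inch '[[0,0,0,0,0,0],[0,0,0,0,0,0],[0,0,0,0,0,0],[0,0,0,0,0,0],[0,0,0,0,0,0]]'
python3 go.py .629,.012,.300 .629,.012,.227 .619,.135,.227
```

```text
time: 0.52
ee_pos: [0.2375, 0.5781, 0.4043]
eef_rot: [-0.035, 0.999, -0.0, -0.0]
ft_force: [0.1, 0.3, 0.5]
width: 0.0617
grip_force: 0.0
time: 0.93
ee_pos: [0.2374, 0.5781, 0.4047]
eef_rot: [-0.032, 0.999, 0.0, 0.0]
ft_force: [-0.3, 0.6, -0.6]
width: 0.0284
grip_force: 0.0
t 0.93 p [0.2374 0.5781 0.4047] w 0.0284 F [-0.3  0.6 -0.6]
yaw of y 93.72 down [ 0.  0. -1.]
.629,.012,.300 units [ -8.85 -14.76   2.62]
.629,.012,.227 units [ 0.   -0.    1.82]
.619,.135,.227 units [0.05 3.08 0.  ]
```

```bash

python3 -m inch '[[-0.44,-0.74,0.13,0,0,0],[-0.44,-0.74,0.13,0,0,0],[-0.44,-0.74,0.13,0,0,0],[-0.44,-0.74,0.13,0,0,0],[-0.44,-0.74,0.13,0,0,0]]' >/dev/null
python3 -m inch '[[-0.44,-0.74,0.13,0,0,0],[-0.44,-0.74,0.13,0,0,0],[-0.44,-0.74,0.13,0,0,0],[-0.44,-0.74,0.13,0,0,0],[-0.44,-0.74,0.13,0,0,0]]' >/dev/null
python3 -m inch '[[-0.44,-0.74,0.13,0,0,0],[-0.44,-0.74,0.13,0,0,0],[-0.44,-0.74,0.13,0,0,0],[-0.44,-0.74,0.13,0,0,0],[-0.44,-0.74,0.13,0,0,0]]' >/dev/null
python3 -m inch '[[-0.44,-0.74,0.13,0,0,0],[-0.44,-0.74,0.13,0,0,0],[-0.44,-0.74,0.13,0,0,0],[-0.44,-0.74,0.13,0,0,0],[0,0,0,0,0,0]]'
python3 go.py .629,.012,.300 .629,.012,.227 .619,.135,.227
python3 - <<'E'
from bench import eyes
import cv2
cv2.imwrite('pics/w1.png',eyes.camera('wrist')['pixels'][:,:,::-1])
E
```

```text
time: 2.6
ee_pos: [0.6103, 0.0319, 0.305]
eef_rot: [-0.029, 1.0, -0.002, 0.0]
ft_force: [-0.1, -0.5, 0.3]
width: 0.0007
grip_force: 0.0
t 2.6 p [0.6103 0.0319 0.305 ] w 0.0007 F [-0.1 -0.5  0.3]
yaw of y 93.29 down [ 0.    -0.004 -1.   ]
.629,.012,.300 units [-0.44 -0.52  0.13]
.629,.012,.227 units [0.   0.01 1.82]
.619,.135,.227 units [ 0.07  3.08 -0.01]
```

View pics/w1.png

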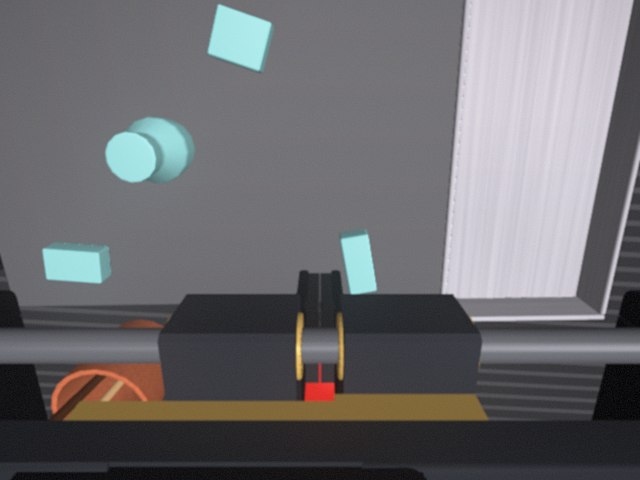

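The wrist view shows the shut fingers at (320,300), the strip to their right at (358,262), the vase at (150,150), and the tray rim from column 450. This is as measured from the top.

```bash

python3 -m inch '[[-0.4,-0.4,0,0,0,0],[0,0,0,0,0,0],[0,0,0.5,0,0,0],[0,0,0.5,0,0,0],[0,0,0,0,0,0]]' >/dev/null
python3 -m inch '[[0,0,0.4,0,0,0],[0,0,0,0,0,0],[0,0,0,0,0,0],[0,0,0,0,0,0],[0,0,0,0,0,0]]' >/dev/null
python3 go.py .629,.012,.227 .619,.137,.227
python3 - <<'E'
from bench import eyes
import cv2
cv2.imwrite('pics/w2.png',eyes.camera('wrist')['pixels'][:,:,::-1])
E
```

```text
t 3.48 p [0.6257 0.0244 0.2513] w 0.0007 F [ 1.  -0.   0.5]
yaw of y 93.8 down [ 0.002  0.    -1.   ]
.629,.012,.227 units [-0.06 -0.32  0.61]
.619,.137,.227 units [0.04 3.13 0.  ]
```

View pics/w2.png

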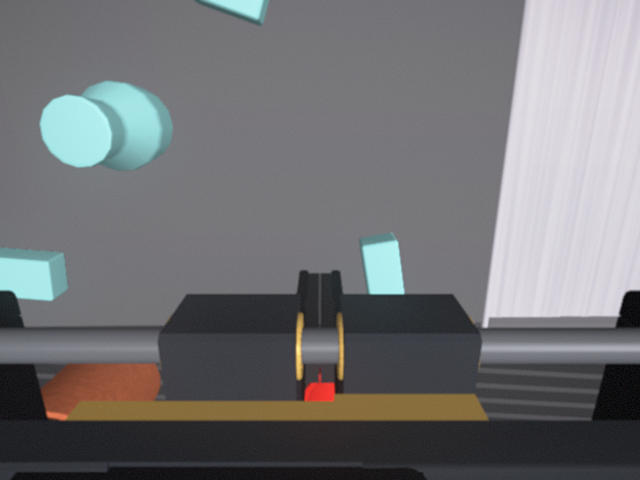

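The strip is at (382,262), clear to the right of the fingers at (320,285).

```bash

python3 -m inch '[[-0.1,-0.3,0,0,0,0],[0,0,0.3,0,0,0],[0,0,0.3,0,0,0],[0,0,0,0,0,0],[0,0,0,0,0,0]]' >/dev/null
python3 go.py .629,.012,.227
python3 -m inch '[[0,0.3,0,0,0,0],[0,0.3,0,0,0,0],[0,0.3,0,0,0,0],[0,0.3,0,0,0,0],[0,0.3,0,0,0,0]]' >/dev/null
python3 -m inch '[[0,0.3,0,0,0,0],[0,0.3,0,0,0,0],[0,0.3,0,0,0,0],[0,0.3,0,0,0,0],[0,0.3,0,0,0,0]]' >/dev/null
python3 -m inch '[[0,0.2,0,0,0,0],[0,0,0,0,0,0],[0,0,0,0,0,0],[0,0,0,0,0,0],[0,0,0,0,0,0]]' >/dev/null
python3 go.py .629,.14,.227 .629,.14,.30 .641,-.17,.300 .641,-.17,.227
python3 - <<'E'
from bench import eyes
import cv2
a=eyes.camera('top')['pixels'][:,:,::-1]
cv2.imwrite('pics/t2.png',a[:420,140:560])
E
```

```text
t 3.95 p [0.6297 0.0124 0.2246] w 0.0005 F [-0.  -0.2  0.1]
yaw of y 93.78 down [-0.002 -0.    -1.   ]
.629,.012,.227 units [ 0.02 -0.01 -0.06]
t 5.2 p [0.6219 0.1391 0.226 ] w 0.0001 F [-0.4 -0.6  0.1]
yaw of y 93.71 down [ 0. -0. -1.]
.629,.14,.227 units [-0.18  0.01 -0.03]
.629,.14,.30 units [-0.   -0.   -1.82]
.641,-.17,.300 units [ 0.2  -7.75  0.  ]
.641,-.17,.227 units [0.   0.   1.82]
```

View pics/t2.png

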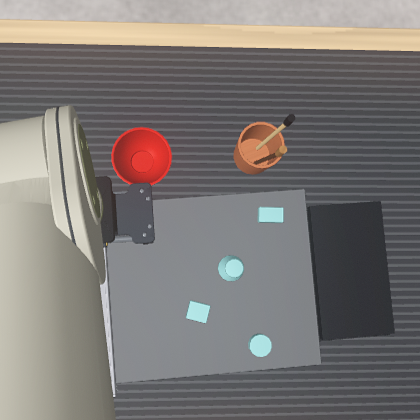

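The strip is off the slab; block (198,312), disc (260,345), bar (270,215) and vase (232,268) in the crop are untouched. Now the bar.

```bash

python3 -m inch '[[0,0,-0.6,0,0,0],[0,0,-0.6,0,0,0],[0,0,-0.6,0,0,0],[0,-0.7,0,0,0,0],[0,-0.7,0,0,0,0]]' >/dev/null
python3 -m inch '[[0,-0.7,0,0,0,0],[0,-0.7,0,0,0,0],[0,-0.7,0,0,0,0],[0,-0.7,0,0,0,0],[0,-0.7,0,0,0,0]]' >/dev/null
python3 -m inch '[[0,-0.7,0,0,0,0],[0,-0.7,0,0,0,0],[0,-0.7,0,0,0,0],[0,-0.7,0,0,0,0],[0,0,0,0,0,0]]' >/dev/null
python3 go.py .640,-.172,.300 .640,-.172,.226
python3 - <<'E'
from bench import eyes
from h import *
c=eyes.camera('top')
for o in glass(c): print(np.round(o,3))
cv2.imwrite('pics/t3.png',c['pixels'][:420,140:560,::-1])
E
```

```text
t 6.5 p [ 0.6406 -0.175   0.2982] w 0.0001 F [-1.1 -0.7  0.1]
yaw of y 93.31 down [-0.    -0.004 -1.   ]
.640,-.172,.300 units [ 0.01  0.07 -0.05]
.640,-.172,.226 units [-0.    0.01  1.85]
[ 3.99562e+02  3.44821e+02  4.50000e-01 -1.07000e-01  3.30000e-02
  3.10000e-02  8.92680e+01]
[ 3.37588e+02  3.11397e+02  4.98000e-01 -1.80000e-02  3.10000e-02
  2.60000e-02  7.56180e+01]
[ 3.70538e+02  2.67928e+02  5.60000e-01 -6.60000e-02  3.60000e-02
  3.40000e-02  8.97150e+01]
[2.23491e+02 2.27522e+02 6.18000e-01 1.44000e-01 3.60000e-02 1.60000e-02
 5.30000e-01]
[ 4.01539e+02  2.14431e+02  6.37000e-01 -1.12000e-01  2.20000e-02
  1.00000e-02 -8.35000e-01]
```

View pics/t3.png

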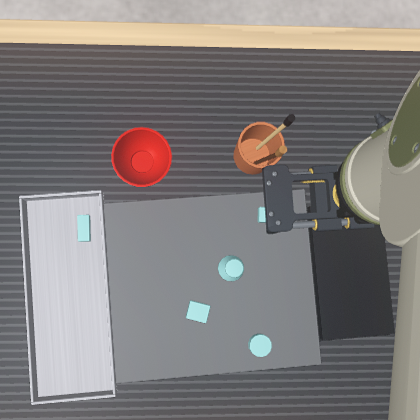

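The strip lies in the tray at crop (83,228), world (0.618,0.144); the gripper stands behind the bar, with the pot and brushes (283,150) clear. Descend, push halfway, check.

```bash

python3 -m inch '[[0,0,0.6,0,0,0],[0,0,0.6,0,0,0],[0,0,0.6,0,0,0],[0,0,0,0,0,0],[0,0,0,0,0,0]]' >/dev/null
python3 go.py .640,-.172,.226
python3 -m inch '[[0,0.3,0,0,0,0],[0,0.3,0,0,0,0],[0,0.3,0,0,0,0],[0,0.3,0,0,0,0],[0,0.3,0,0,0,0]]' >/dev/null
python3 -m inch '[[0,0.3,0,0,0,0],[0,0.3,0,0,0,0],[0,0.3,0,0,0,0],[0,0.3,0,0,0,0],[0,0,0,0,0,0]]' >/dev/null
python3 go.py .619,.138,.226
python3 - <<'E'
from bench import eyes
from h import *
c=eyes.camera('wrist')
for o in glass(c): print(np.round(o,3))
cv2.imwrite('pics/w4.png',c['pixels'][:,:,::-1])
E
```

```text
t 6.97 p [ 0.6421 -0.1663  0.2253] w 0.0003 F [-0.3  0.6  0.4]
yaw of y 93.83 down [-0.001  0.001 -1.   ]
.640,-.172,.226 units [ 0.06 -0.14 -0.02]
t 7.8 p [ 0.635  -0.0557  0.2258] w 0.0004 F [0.7 1.2 0.2]
yaw of y 93.99 down [-0.     0.002 -1.   ]
.619,.138,.226 units [0.06 4.86 0.  ]
[ 3.83737e+02  2.77131e+02  6.21000e-01 -2.80000e-02  3.60000e-02
  1.60000e-02 -8.60770e+01]
[ 3.04266e+02  1.17981e+02  5.59000e-01 -6.50000e-02  3.80000e-02
  3.80000e-02 -3.97270e+01]
```

View pics/w4.png

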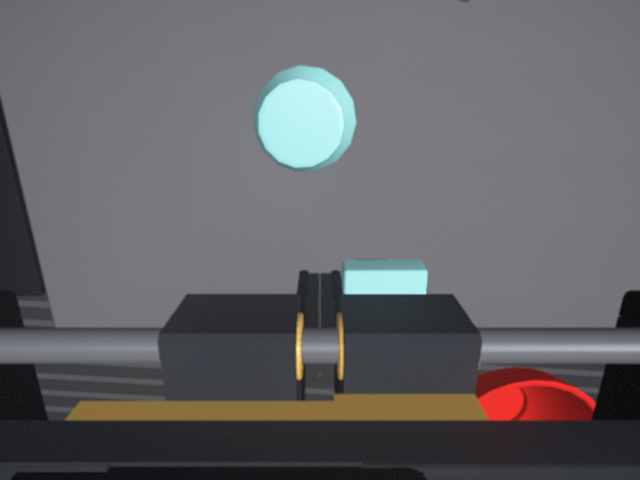

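The bar at (384,277) sits square against the fingers and the vase (304,118) is well clear; continue over the edge.

```bash

python3 -m inch '[[0,0.3,0,0,0,0],[0,0.3,0,0,0,0],[0,0.3,0,0,0,0],[0,0.3,0,0,0,0],[0,0.3,0,0,0,0]]' >/dev/null
python3 -m inch '[[0,0.3,0,0,0,0],[0,0.3,0,0,0,0],[0,0.3,0,0,0,0],[0,0.3,0,0,0,0],[0,0.3,0,0,0,0]]' >/dev/null
python3 -m inch '[[0,0.3,0,0,0,0],[0,0.3,0,0,0,0],[0,0.3,0,0,0,0],[0,0.3,0,0,0,0],[0,0.3,0,0,0,0]]' >/dev/null
python3 -m inch '[[0,0.3,0,0,0,0],[0,0.1,0,0,0,0],[0,0,0,0,0,0],[0,0,0,0,0,0],[0,0,0,0,0,0]]' >/dev/null
python3 go.py
python3 -m inch '[[0,0,-0.6,0,0,0],[0,0,-0.6,0,0,0],[0,0,-0.6,0,0,0],[0,0,0,0,0,0],[0,0,0,0,0,0]]' >/dev/null
python3 go.py .501,-.064,.300 .501,-.064,.226 .487,.145,.226
python3 - <<'E'
from bench import eyes
from h import *
c=eyes.camera('wrist')
for o in glass(c,.018): print(np.round(o,3))
E
```

```text
t 9.52 p [0.6221 0.1353 0.2259] w 0.0003 F [ 0.1 -0.7 -0.1]
yaw of y 93.74 down [-0. -0. -1.]
t 9.93 p [0.6225 0.1353 0.2995] w 0.0002 F [ 0.5 -0.1 -0.8]
yaw of y 93.72 down [ 0.003  0.001 -1.   ]
.501,-.064,.300 units [ 3.35 -4.78 -0.03]
.501,-.064,.226 units [ 0.01 -0.    1.85]
.487,.145,.226 units [0.01 5.24 0.  ]
[ 3.33380e+02  2.19829e+02  6.18000e-01  1.46000e-01  3.50000e-02
  2.40000e-02 -8.77260e+01]
[3.85165e+02 2.20195e+02 6.16000e-01 1.82000e-01 4.10000e-02 1.80000e-02
 1.23400e+00]
[ 4.52200e+00  1.17752e+02  5.63000e-01 -7.00000e-02  2.70000e-02
  7.00000e-03 -1.01550e+01]
[ 4.4109e+01  1.2033e+01  5.0200e-01 -3.9000e-02  4.6000e-02  1.7000e-02
 -8.6319e+01]
```

Bar (0.618,0.146) and strip (0.616,0.182) are both in the tray. Next the block.

```bash

python3 -m inch '[[0.42,-0.6,0,0,0,0],[0.42,-0.6,0,0,0,0],[0.42,-0.6,0,0,0,0],[0.42,-0.6,0,0,0,0],[0.42,-0.6,0,0,0,0]]' >/dev/null
python3 -m inch '[[0.42,-0.6,0,0,0,0],[0.42,-0.6,0,0,0,0],[0.42,-0.6,0,0,0,0],[0,0,0,0,0,0],[0,0,0,0,0,0]]' >/dev/null
python3 go.py .501,-.064,.300 .501,-.064,.226
```

```text
t 10.82 p [ 0.4995 -0.0659  0.2971] w 0.0005 F [ 1.2  0.6 -1.1]
yaw of y 93.59 down [-0.002  0.    -1.   ]
.501,-.064,.300 units [-0.04  0.05 -0.07]
.501,-.064,.226 units [-0.   -0.    1.85]
```

```bash

python3 -m inch '[[0,0,0.6,0,0,0],[0,0,0.6,0,0,0],[0,0,0.6,0,0,0],[0,0,0,0,0,0],[0,0,0,0,0,0]]' >/dev/null
python3 go.py .500,-.066,.226
python3 -m inch '[[0,0.3,0,0,0,0],[0,0.3,0,0,0,0],[0,0.3,0,0,0,0],[0,0.3,0,0,0,0],[0,0.3,0,0,0,0]]' >/dev/null
python3 -m inch '[[0,0.3,0,0,0,0],[0,0.3,0,0,0,0],[0,0,0,0,0,0],[0,0,0,0,0,0],[0,0,0,0,0,0]]' >/dev/null
python3 go.py .487,.142,.226
python3 - <<'E'
from bench import eyes
from h import *
c=eyes.camera('wrist')
for o in glass(c): print(np.round(o,3))
cv2.imwrite('pics/w5.png',c['pixels'][:,:,::-1])
E
```

```text
t 11.23 p [ 0.5008 -0.0633  0.2247] w 0.0008 F [-0.5 -0.1 -0.3]
yaw of y 93.86 down [-0.002 -0.    -1.   ]
.500,-.066,.226 units [ 0.02 -0.07 -0.03]
t 12.07 p [0.495  0.0191 0.2258] w 0.0005 F [ 0.3 -0.6 -0.6]
yaw of y 93.79 down [-0. -0. -1.]
.487,.142,.226 units [-0.    3.08 -0.01]
[ 1.34668e+02  3.85627e+02  5.43000e-01 -6.70000e-02  3.40000e-02
  1.90000e-02 -8.62060e+01]
[ 3.86352e+02  2.73645e+02  4.79000e-01  4.80000e-02  3.10000e-02
  1.90000e-02 -8.61060e+01]
[ 2.74940e+01  1.74814e+02  4.49000e-01 -9.60000e-02  3.40000e-02
  2.40000e-02 -9.95300e+00]
```

View pics/w5.png

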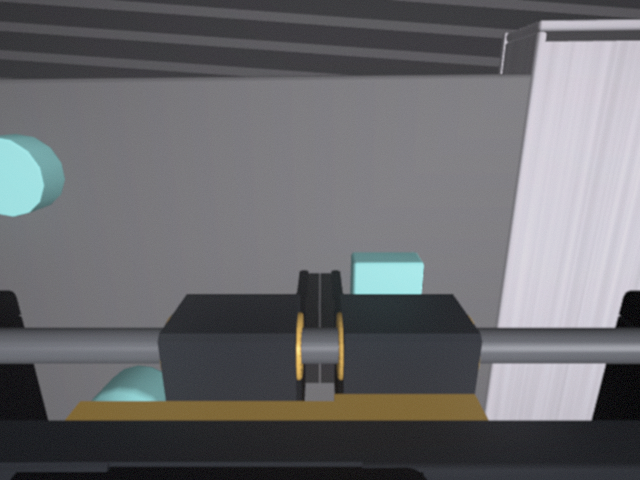

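The block at (386,273) is squared up ahead of the fingers; push it over.

```bash

python3 -m inch '[[0,0.3,0,0,0,0],[0,0.3,0,0,0,0],[0,0.3,0,0,0,0],[0,0.3,0,0,0,0],[0,0.3,0,0,0,0]]' >/dev/null
python3 -m inch '[[0,0.3,0,0,0,0],[0,0.3,0,0,0,0],[0,0.3,0,0,0,0],[0,0.3,0,0,0,0],[0,0.3,0,0,0,0]]' >/dev/null
python3 -m inch '[[0,0,0,0,0,0],[0,0,-0.6,0,0,0],[0,0,-0.6,0,0,0],[0,0,-0.6,0,0,0],[0,0,0,0,0,0]]' >/dev/null
python3 go.py .453,-.152,.300 .453,-.152,.226 .434,.14,.226
python3 - <<'E'
from bench import eyes
from h import *
c=eyes.camera('wrist')
for o in glass(c,.018): print(np.round(o,3))
E
```

```text
t 13.37 p [0.4885 0.1392 0.3023] w 0.0006 F [-0.4  0.2  0. ]
yaw of y 93.76 down [ 0.006  0.003 -1.   ]
.453,-.152,.300 units [ 1.36 -7.21  0.03]
.453,-.152,.226 units [ 0.01 -0.    1.85]
.434,.14,.226 units [-0.    7.32  0.02]
[ 3.19500e+02  3.82387e+02  6.17000e-01  1.49000e-01  2.40000e-02
  2.30000e-02 -8.63640e+01]
[ 2.8332e+01  3.1040e+02  5.7100e-01 -7.5000e-02  3.1000e-02  1.7000e-02
  1.3220e+00]
[2.98449e+02 2.18634e+02 4.86000e-01 1.26000e-01 3.30000e-02 1.50000e-02
 3.69300e+00]
```

```bash

python3 -m inch '[[0.13,-0.72,0,0,0,0],[0.13,-0.72,0,0,0,0],[0.13,-0.72,0,0,0,0],[0.13,-0.72,0,0,0,0],[0.13,-0.72,0,0,0,0]]' >/dev/null
python3 -m inch '[[0.13,-0.72,0,0,0,0],[0.13,-0.72,0,0,0,0],[0.13,-0.72,0,0,0,0],[0.13,-0.72,0,0,0,0],[0.13,-0.72,0,0,0,0]]' >/dev/null
python3 -m inch '[[0,0,0,0,0,0],[0,0,0,0,0,0],[0,0,0,0,0,0],[0,0,0,0,0,0],[0,0,0,0,0,0]]' >/dev/null
python3 go.py .453,-.152,.300 .453,-.152,.226
python3 - <<'E'
from bench import eyes
from h import *
c=eyes.camera('top')
for o in glass(c): print(np.round(o,3))
cv2.imwrite('pics/t6.png',cv2.resize(c['pixels'][180:420,140:480,::-1],None,fx=2,fy=2))
E
```

```text
t 14.67 p [ 0.4544 -0.1505  0.2976] w 0.0007 F [-0.9 -0.2 -0.5]
yaw of y 93.9 down [-0.  0. -1.]
.453,-.152,.300 units [ 0.04 -0.04 -0.06]
.453,-.152,.226 units [-0.   -0.    1.85]
[2.38171e+02 3.18935e+02 4.89000e-01 1.22000e-01 2.60000e-02 1.50000e-02
 5.18300e+00]
[ 3.70543e+02  2.67957e+02  5.60000e-01 -6.60000e-02  3.60000e-02
  3.40000e-02  8.97150e+01]
[ 2.26439e+02  2.28035e+02  6.17000e-01  1.41000e-01  3.40000e-02
  2.00000e-02 -8.99300e+01]
[2.01538e+02 2.29360e+02 6.16000e-01 1.75000e-01 3.70000e-02 1.50000e-02
 7.04000e-01]
```

View pics/t6.png

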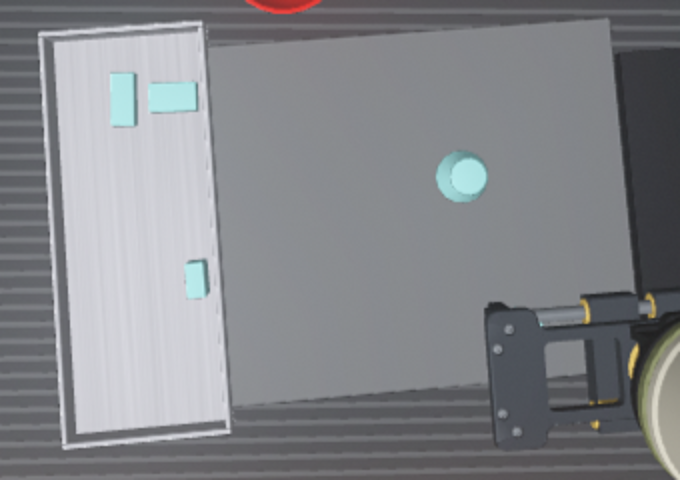

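Bar, strip and block (crop (172,97), (122,99), (196,279)) are in the tray, and the vase (463,177) has not moved. A disc would roll off a single flat face, so I'll turn 90° and part the fingers to cradle it; check joint room first.

```bash
python3 -c "
from bench import r;import numpy as np
print(np.round(r.read_state()['joint_positions'],2))"
python3 -m inch '[[0,0,0,0,0,0.9],[0,0,0,0,0,0.9],[0,0,0,0,0,0.9],[0,0,0,0,0,0.9],[0,0,0,0,0,0.9]]' -0.5 >/dev/null
python3 go.py; python3 -c "
from bench import r;import numpy as np
print(np.round(r.read_state()['joint_positions'],2))"
```

```text
[-0.26  0.1   0.51  1.99 -0.06  1.06  1.92]
t 15.13 p [ 0.4544 -0.1509  0.2979] w 0.02 F [ 0.2  0.1 -0.3]
yaw of y 62.61 down [ 0.  0. -1.]
[-0.29  0.1   0.55  1.99 -0.06  1.06  1.38]
```

```bash

python3 -m inch '[[0,0,0,0,0,0.85],[0,0,0,0,0,0.85],[0,0,0,0,0,0.85],[0,0,0,0,0,0.85],[0,0,0,0,0,0.85]]' >/dev/null
python3 -m inch '[[0,0,0,0,0,0.85],[0,0,0,0,0,0.85],[0,0,0,0,0,0.85],[0,0,0,0,0,0.85],[0,0,0,0,0,0]]' >/dev/null
python3 go.py .453,-.152,.300 .453,-.152,.226 .434,.14,.226
python3 - <<'E'
from bench import eyes
from h import *
c=eyes.camera('wrist')
for o in glass(c): print(np.round(o,3))
cv2.imwrite('pics/w7.png',c['pixels'][:,:,::-1])
E
```

```text
t 15.97 p [ 0.4544 -0.1509  0.2979] w 0.0218 F [-0.2 -0.6  0. ]
yaw of y 10.04 down [ 0.  0. -1.]
.453,-.152,.300 units [-0.02 -0.04 -0.05]
.453,-.152,.226 units [-0.   -0.    1.85]
.434,.14,.226 units [7.27 0.81 0.  ]
[ 3.21790e+02  1.74661e+02  4.49000e-01 -1.07000e-01  3.20000e-02
  3.10000e-02 -7.99990e+01]
[ 5.41592e+02  1.37038e+02  5.67000e-01 -6.40000e-02  5.90000e-02
  3.70000e-02  1.00060e+01]
```

View pics/w7.png

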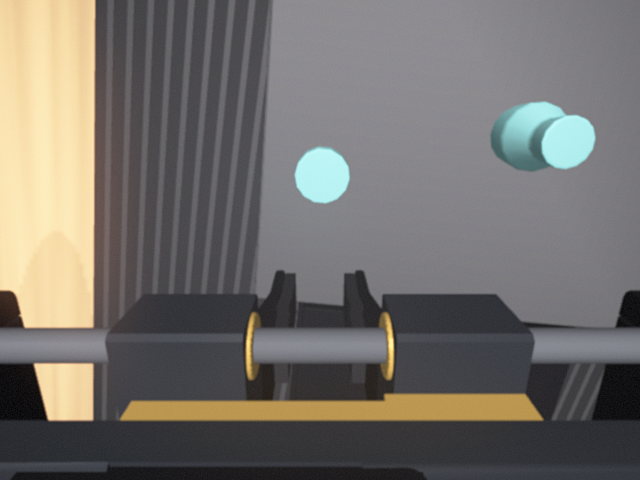

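The disc at (322,175) is nearly centred between the parted fingers (285 and 355); trim the yaw, descend and push.

```bash

python3 -m inch '[[0,-0.05,0,0,0,0.9],[0,0,0.6,0,0,0],[0,0,0.6,0,0,0],[0,0,0.6,0,0,0],[0,0,0,0,0,0]]' >/dev/null
python3 -m inch '[[0,0,0,0,0,0],[0,0,0,0,0,0],[0,0,0,0,0,0],[0,0,0,0,0,0],[0,0,0,0,0,0]]' >/dev/null
python3 go.py .453,-.152,.226 .434,.14,.226
python3 -m inch '[[0.3,0,0,0,0,0],[0.3,0,0,0,0,0],[0.3,0,0,0,0,0],[0.3,0,0,0,0,0],[0.3,0,0,0,0,0]]' >/dev/null
python3 -m inch '[[0.3,0,0,0,0,0],[0.3,0,0,0,0,0],[0.3,0,0,0,0,0],[0,0,0,0,0,0],[0,0,0,0,0,0]]' >/dev/null
python3 go.py .436,.14,.226
python3 - <<'E'
from bench import eyes
from h import *
c=eyes.camera('wrist')
for o in glass(c): print(np.round(o,3))
E
```

```text
t 16.85 p [ 0.4523 -0.1518  0.2262] w 0.0217 F [-0.3 -1.3 -0.1]
yaw of y 4.12 down [ 0.001  0.    -1.   ]
.453,-.152,.226 units [-0.01  0.02  0.01]
.434,.14,.226 units [7.32 0.05 0.  ]
t 17.68 p [ 0.4455 -0.0559  0.2261] w 0.0222 F [ 0.1 -0.1 -0. ]
yaw of y 4.16 down [ 0.  0. -1.]
.436,.14,.226 units [4.9  0.12 0.  ]
[ 5.76937e+02  3.76190e+02  5.64000e-01 -9.00000e-02  3.20000e-02
  2.40000e-02  4.08700e+00]
[ 5.64998e+02  3.13853e+02  5.56000e-01 -5.10000e-02  4.30000e-02
  1.70000e-02  4.09300e+00]
[ 3.18883e+02  2.44289e+02  4.44000e-01 -2.90000e-02  3.50000e-02
  3.10000e-02  7.83110e+01]
```

```bash

python3 -m inch '[[0.3,0,0,0,0,0],[0.3,0,0,0,0,0],[0.3,0,0,0,0,0],[0.3,0,0,0,0,0],[0.3,0,0,0,0,0]]' >/dev/null
python3 -m inch '[[0.3,0,0,0,0,0],[0.3,0,0,0,0,0],[0.3,0,0,0,0,0],[0.3,0,0,0,0,0],[0.3,0,0,0,0,0]]' >/dev/null
python3 -m inch '[[0.3,0,0,0,0,0],[0.3,0,0,0,0,0],[0.3,0,0,0,0,0],[0.3,0,0,0,0,0],[0.3,0,0,0,0,0]]' >/dev/null
python3 -m inch '[[0.3,0,0,0,0,0],[0,0,0,0,0,0],[0,0,-0.6,0,0,0],[0,0,-0.6,0,0,0],[0,0,-0.6,0,0,0]]' >/dev/null
python3 -m inch '[[-0.7,0,-0.3,0,0,0],[-0.7,0,-0.3,0,0,0],[-0.7,0,-0.3,0,0,0],[-0.7,0,-0.3,0,0,0],[-0.7,0,0,0,0,0]]' >/dev/null
python3 -m inch '[[-0.7,0,0,0,0,0],[-0.7,0,0,0,0,0],[-0.7,0,0,0,0,0],[0,0,0,0,0,0],[0,0,0,0,0,0]]' >/dev/null
python3 go.py
python3 - <<'E'
from bench import eyes
from h import *
c=eyes.camera('top')
for o in glass(c,.018): print(np.round(o,3))
cv2.imwrite('pics/t8.png',c['pixels'][:,:,::-1])
E
```

```text
t 20.23 p [ 0.4474 -0.0901  0.3459] w 0.0218 F [-0.2  0.7  0.6]
yaw of y 3.83 down [-0.  0. -1.]
[ 2.22613e+02  3.55302e+02  4.33000e-01  1.48000e-01  3.10000e-02
  2.90000e-02 -4.51370e+01]
[2.38171e+02 3.18935e+02 4.85000e-01 1.26000e-01 2.70000e-02 1.60000e-02
 5.18300e+00]
[ 3.70509e+02  2.67932e+02  5.60000e-01 -7.10000e-02  3.80000e-02
  3.60000e-02  8.97150e+01]
[ 2.26439e+02  2.28035e+02  6.20000e-01  1.45000e-01  3.60000e-02
  2.10000e-02 -8.99300e+01]
[2.01538e+02 2.29360e+02 6.19000e-01 1.82000e-01 3.90000e-02 1.60000e-02
 7.04000e-01]
```

View pics/t8.png

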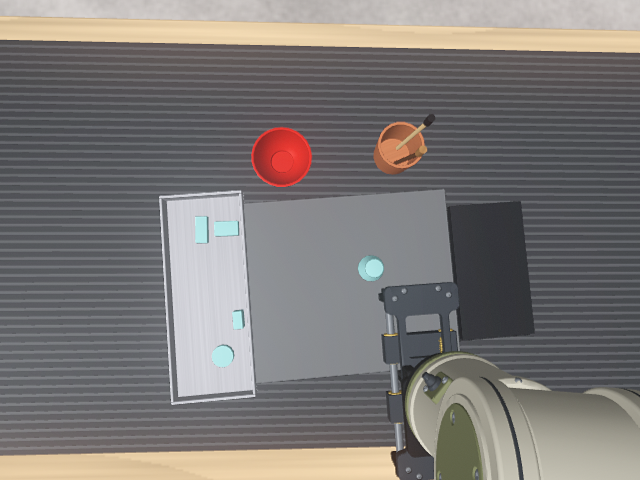

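All four offcuts lie in the tray: (222,355), (238,319), (226,228), (201,229). The vase (370,268), bowl and pot are at their starting pixels, and the arm is clear of everything.

```bash
python3 -c "
from bench import job;print(job.close_job())"
```

```text
the job is handed in; nothing more can be done
None
```

All four offcuts were swept into the catch tray; the vase, bowl and brush pot stand where they were, and the job is handed in (about 20 s on the robot's clock; no verdict was returned).

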